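# Unlock the medicine box with a sticky key and hold it unlocked

### The job

Take the red-headed key (not the blue one) out of the wooden key block and push it into the lock on the lid of the white medicine box; two sticky pins stop it part way, so wiggle it about 20 degrees to the left and to the right until it goes in fully home. Only then turn it clockwise (seen from above) a quarter turn, as far as it goes, and finish still gripping the key, holding the lock turned against its return spring. Leave the blue key in the block and do not disturb the salt shaker, the jam jar or the tea light.

Things in the scene. Friction and masses are not known exactly. Their poses are not given: they have to be found in the camera images.
- red_key: Key with a red head, 35 g, loose, upright in one of the two slots of the key block (which one varies). Origin: middle of its shoulder's flat underside, which rests on the block's top. z up, y along its width, x through its thickness; same either way round. Blade: 29 mm down from the origin, 14 mm wide (y), 5 mm thick (x). Shoulder: 34 mm (y) x 16 mm (x) x 5 mm high.
- red_head (a point): Middle of the red key's plastic head, 25 mm above the key's origin. The head is a flat-sided slab 10 mm thick (key x), 32 mm wide (key y) and 40 mm high, from 5 to 45 mm above the origin; grip it across its 10 mm thickness.
- blue_key: The same key with a blue plastic head, in the other slot, 72 mm from the red one (centre to centre). It stays there.
- key_block: Fixed wooden block, 55 mm (x) x 135 mm (y) x 46 mm high. Origin: centre of its underside. Two slots in its top at y = -36 and +36 mm, each 17 mm (y) x 6.5 mm (x) and 34 mm deep; a key is drawn straight up out of it.
- keyway (a point): Centre of the keyway's mouth in the lock's face, mid lid, 74 mm above the work surface, 4 mm above the lid. Axes of the box (z up), not turning with the lock. At rest the keyway lies along y: 17 mm (y) x 6.5 mm (x), 36 mm deep; its first 6 mm are a funnel, 23 x 12.5 mm at the mouth. The key goes down either way round until its shoulder lies on the face (key origin at this point).
- pin_a (a joint): How far the first sticky pin in the keyway is drawn back (m): 0 at the start; clear above 0.005. Both pins stop the blade's tip 16 mm down, and no push moves them. Turning the lock 0.2 rad clockwise draws this one back 6 mm, and it stays back.
- pin_b (a joint): The same for the second pin, which is drawn back by turning the lock 0.2 rad counter-clockwise. The blade has about 0.1 rad of play in the keyway, so turn the key itself about 0.35 rad each way.
- lockbox: Fixed white metal medicine box, 124 mm (x) x 184 mm (y) x 70 mm high, with a green cross on the lid at y = +60 mm, a handle on its -x side and the lock in the middle of the lid. Origin: centre of its underside.
- lock_plug (a joint): Angle of the round lock's brass plug (rad; the lock with its steel ring is 66 mm across): 0 at rest (locked), grows clockwise seen from above; stops at -0.4 and +1.5 (a quarter turn, unlocked). A spring of 0.06 N m per rad (0.1 N m at the quarter turn) brings it back to 0 when let go. Turn the key about 1.6 rad because of its play.
- salt_shaker: Salt shaker, 44 mm across, 90 mm high. Origin: centre of its underside. Leave alone.
- jam_jar: Jam jar with a green lid, 60 mm across, 85 mm high. Origin: centre of its underside. Leave alone.
- tea_light: Tea light (small candle in a metal cup), 38 mm across, 15 mm high. Origin: centre of its underside. Leave alone.
Not all that is in view belongs to the job. Of the things like the key_block, leave any that is green; of the rest the larger one is meant.

How it is judged (in metres and radians):
On the way, in this order (a step that is already met when the one before it is completed fails the run):
1. the red key is out of the block (height (world z) of red_key above 0.085 m), for 0.1 s.
2. the red key is fully home in the lock, not yet turned (z of red_key in the frame of keyway below 0.003 m and horizontal distance between red_key and keyway below 0.004 m and angle between red_key's own z axis and vertical below 0.12 rad and value of joint lock_plug below 0.6 rad), for 0.1 s.
3. the lock is turned a quarter (z of red_key in the frame of keyway below 0.003 m and horizontal distance between red_key and keyway below 0.004 m and angle between red_key's own z axis and vertical below 0.12 rad and value of joint lock_plug above 1.2 rad), for 0.3 s.
At the end, for the whole second after the job is handed in: The red key is home in the lock (shoulder within 3 mm of the face, within 4 mm of the keyway's centre, upright within 0.12 rad), the lock is turned more than 1.2 rad clockwise, the fingers still grip the key (over 1 N), and the blue key is still down in its slot (all of step 3 and contact force between the fingers and red_key above 1 N and z of blue_key in the frame of key_block below 0.05 m); the arm keeps its last pose, push and grip.
It fails at once if the blue key is pulled out or shifted by more than 15 mm (distance of blue_key from where it was at the start of the episode above 0.015 m).
It fails at once if the salt shaker is moved by more than 20 mm or tipped over (distance of salt_shaker from where it was at the start of the episode above 0.02 m or angle between salt_shaker's own z axis and vertical above 0.5 rad).
It fails at once if the jam jar is moved by more than 20 mm or tipped over (distance of jam_jar from where it was at the start of the episode above 0.02 m or angle between jam_jar's own z axis and vertical above 0.5 rad).
It fails at once if the tea light is moved by more than 20 mm or tipped over (distance of tea_light from where it was at the start of the episode above 0.02 m or angle between tea_light's own z axis and vertical above 0.5 rad).
It also fails if it takes over 51 s, if anything falls off the work surface, if the arm or the gripper's body presses on something with over 40 N, if the wrist force passes 120 N, or if a joint passes its speed limit or range.

### The arm

A 6-joint arm with a two-finger parallel gripper is mounted at the origin on a cart in front of the work surface, level with it; the furniture and walls round the work are solid. World frame = base frame: x ahead of the robot, y to its left, z up, the work surface at z = 0. Lengths are in m, angles in degrees, forces in N, time in s.
With the tool pointing down it reaches from about 0.4 to 0.825 m from the base axis. Payload 7 kg.
Tool frame: the origin (TCP) lies midway between the tips of the shut fingers; the grasp point (between the pads) lies 19 mm behind it; z points along the fingers, y is the line along which they close (so a half turn about z gives the same grasp; the last joint's range is limited). The gripper opens to 88 mm and grips with 3 to 60 N. Pads are 19 mm wide; open, the fingers measure 130 mm over their backs; the gripper's body (78 mm by 193 mm) begins 47 mm behind the grasp point.
Start: joints at [-53.68, 20.546, 0.682, 0, -70.136, -16.507], TCP at [0.229, -0.635, 0.227] pointing down, gripper open.
Joint ranges: [-176.03, 176.03], [-82.01, 121.73], [-58.28, 71.71], [-173.87, 95.51], [-174.79, -0.11], [-173.66, 173.66]. Speed limits (degrees/s): [136.94, 136.94, 172.46, 180, 180, 180].

### API

Orientations are given as [roll, pitch, yaw] about the fixed x, y, z axes, in that order (R = Rz(yaw) Ry(pitch) Rx(roll)).
In Python, from plant import ctrl gives the robot as it stands.
- The arm moves only by the tool arm_command, never from a script. Its argument "steps" is a list of rows, each an object with "translation": the shift along the tool's x, y, z in mm, a list of three; "rotation": the turn, a rotation vector about the tool's x, y, z in units of 5 degrees (1.0 is 5 degrees), a list of three; "claw": the finger opening in mm, from 0 to 87.6. In form: [{"translation": [x, y, z], "rotation": [rx, ry, rz], "claw": claw}, ...]. A call has 1 to 5 rows; each row is the pose to reach, as a shift and turn from the pose commanded when the call began, along the tool's axes at that moment; what a row does not reach only later rows make up. A row lasts 1/10 s, in which the tool goes at most 50 mm and 8.59 degrees, less where a joint would pass 70% of its speed; a pose out of reach is approached as far as the arm can. A call with a gripper value outside its range is refused whole. The fingers move at their own pace and stop on an object; the grip force is fixed at half the most. Time passes only in rows, so rows that repeat a pose let the fingers close. It gives the time, the measured TCP pose, the force, the opening and the grip force at its end, in the units of the state.
- ctrl.get_obs(): the state, without advancing time (a new reading comes with each control period).
- ctrl.snapshot(name): name is "scene" or "side" or "wrist"; returns (picture, depth): 384x512x3 uint8, red, green, blue; 384x512 float32, m along the optical axis (not along the pixel's ray), 0 where there is no reading.
- ctrl.calibration(name): a dict with "vertical_fov" (degrees; the focal length in pixels is half the picture's height over the tangent of half this angle, whatever the lens; pixels are square), "cx", "cy" (the principal point, pixels), "rvec" (rotation vector, rad) and "tvec" (3), from world to camera coordinates, as OpenCV has them; the wrist camera has in their place "hand_eye" (4x4, takes a point from camera to tool coordinates, whose origin is the TCP and whose axes are the flange's). Camera axes: x right, y down, z forward; pixel columns grow to the right and rows downward; lengths in m; the calibration is good to about 2 mm. A picture is of the moment at which its call begins: read the wrist's pose just before it. calibration takes no time and is no camera call.
- ctrl.close_job(): hands the job in; it is judged then, once.
The state is a dict: "clock": time; "joint_pos": joint angles; "qvel": joint speeds; "tau": joint torques, N m; "tool_pos": TCP position; "orientation": TCP orientation; "force": force on the tool from outside, world axes, zero at the start; "moment": the same for the moment, N m; "opening": finger opening in m; "gripper_force": force on a finger pad.
Only numpy, scipy, OpenCV 4.12 (cv2) and the standard library are available. Lean on these libraries where they do the work, as an engineer would, in place of code of your own. Each camera call takes 0.05 s, during which the arm holds its last target. There are 200 camera calls.

## Working session

There is one attempt and no reset: what is moved stays moved. The work goes in short steps, Python scripts to look and compute and a tool call to move; the robot and the scene stay as the last step left them, time stands still between calls to the robot, and variables do not carry over. Pictures are saved under pics/ and viewed, at most 10 in all, crops included, and the job is handed in when it is done.

Besides the shell and the picture viewer there is one more tool, called after "Emit:" by a JSON object that holds its "api" and its "payload". arm_command: Moves the arm, as the interface text tells. Its arguments: {"type":"object","properties":{"steps":{"type":"array"}},"required":["steps"]}

```bash
mkdir -p pics
cat > h.py <<'E'
import numpy as np, cv2
from plant import ctrl
from scipy.spatial.transform import Rotation as R
def tool():
    o=ctrl.get_obs(); T=np.eye(4)
    T[:3,:3]=R.from_euler('xyz',o['orientation'],degrees=True).as_matrix(); T[:3,3]=o['tool_pos']; return T
def look(n,f=None):
    T=tool(); im,d=ctrl.snapshot(n); c=ctrl.calibration(n)
    fl=192/np.tan(np.radians(c['vertical_fov'])/2)
    if n=='wrist': M=T@np.array(c['hand_eye'])
    else:
        M=np.eye(4); Rm=cv2.Rodrigues(np.array(c['rvec'],float))[0]; M[:3,:3]=Rm.T; M[:3,3]=-Rm.T@np.array(c['tvec']).ravel()
    v,u=np.mgrid[:384,:512]
    P=np.stack([(u-c['cx'])/fl*d,(v-c['cy'])/fl*d,d],-1)@M[:3,:3].T+M[:3,3]
    P[d==0]=np.nan
    if f: cv2.imwrite('pics/'+f,im[:,:,::-1])
    return im,d,P
E
python3 - <<'E'
from h import *
o=ctrl.get_obs(); print({k:np.round(v,3) for k,v in o.items()})
a,_,P=look('scene'); b,_,Q=look('side')
np.savez('s.npz',a=a,P=P,b=b,Q=Q)
for n in('scene','side','wrist'): print(n,ctrl.calibration(n))
cv2.imwrite('pics/a.png',a[:,:,::-1]); cv2.imwrite('pics/b.png',b[:,:,::-1])
E
```

```text
{'clock': np.float64(0.0), 'joint_pos': array([-5.3682e+01,  2.0590e+01,  6.3400e-01, -2.1000e-02, -7.0135e+01,
       -1.6508e+01]), 'qvel': array([0.065, 0.087, 0.116, 0.012, 0.039, 0.144]), 'tau': array([-2.0000e-03, -5.8271e+01,  2.9306e+01,  6.9970e+00,  7.0000e-03,
       -0.0000e+00]), 'tool_pos': array([ 0.229, -0.635,  0.226]), 'orientation': array([ 1.79907e+02, -7.00000e-03, -1.60196e+02]), 'force': array([-0.439,  0.037,  0.135]), 'moment': array([-0.019, -0.017,  0.003]), 'gripper_force': np.float64(0.0), 'opening': np.float64(0.088)}
scene {'vertical_fov': 43.640325746939965, 'cx': 259.96531568649067, 'cy': 189.48706150651296, 'rvec': array([ 2.24566935, -0.58670703,  0.24916936]), 'tvec': array([-0.52868957,  0.18969503,  1.53093272])}
side {'vertical_fov': 57.76953261876608, 'cx': 255.91520880124347, 'cy': 189.11935498477922, 'rvec': array([ 0.74272165, -2.57478957,  1.17797886]), 'tvec': array([0.45230297, 0.31893456, 0.81444199])}
wrist {'vertical_fov': 66.67385452114344, 'cx': 251.90090170252756, 'cy': 190.5052445126303, 'hand_eye': array([[ 7.26556689e-04, -9.53436379e-01, -3.01593340e-01,
         8.09721011e-02],
       [ 9.99999399e-01,  4.44929385e-04,  1.00249027e-03,
        -1.35048498e-03],
       [-8.21622958e-04, -3.01593887e-01,  9.53436129e-01,
        -1.58332327e-01],
       [ 0.00000000e+00,  0.00000000e+00,  0.00000000e+00,
         1.00000000e+00]])}
```

View pics/a.png

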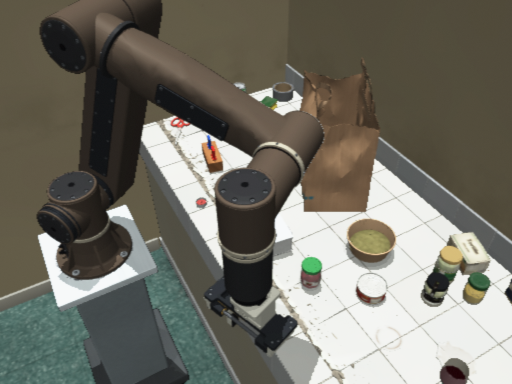

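View pics/b.png

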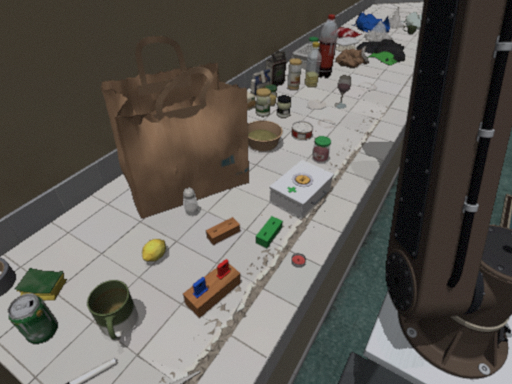

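The side view has three blocks. The large wooden one at (212,288) has the blue key at (200,288) and the red key at (223,268). The small brown one is at (223,230) and the green one at (269,231). The large wooden one fits the description: it isn't green and it's the larger of the other two. The white box is at (301,187), the lock at (303,180), the jam jar at (321,149), the salt shaker at (190,201) and the tea light at (299,260).

Run:
```python
from h import *
s=np.load('s.npz'); b,Q=s['b'],s['Q']
cv2.imwrite('pics/c.png',cv2.resize(b[150:320,170:350,::-1],None,fx=4.2,fy=3.5,interpolation=cv2.INTER_CUBIC))
hsv=cv2.cvtColor(b,cv2.COLOR_RGB2HSV)
v,u=np.mgrid[:384,:512]
def rep(n,m):
    p=Q[m]; p=p[np.isfinite(p).all(1)]; print(n,len(p),np.median(p,0).round(3),p.min(0).round(3),p.max(0).round(3))
h,S,V=hsv[...,0],hsv[...,1],hsv[...,2]
win=lambda a,b_,c,d:(u>=a)&(u<b_)&(v>=c)&(v<d)
z=Q[...,2]
rep('red',win(210,235,255,280)&((h<6)|(h>174))&(S>180)&(z>.05))
rep('blue',win(188,210,275,300)&(h>105)&(h<130)&(S>150)&(z>.05))
m=win(180,245,255,315)&(abs(z-.046)<.004); rep('blocktop',m)
print(cv2.minAreaRect((Q[m][:,:2]*1000).astype(np.float32)))
m=win(265,335,160,215)&(abs(z-.070)<.0025); rep('lid',m)
print(cv2.minAreaRect((Q[m][:,:2]*1000).astype(np.float32)))
rep('cross',win(284,298,184,194)&(h>40)&(h<80)&(S>100))
rep('lock',win(288,318,170,190)&(h>10)&(h<30)&(S>80)&(z>.07))
rep('salt',win(182,200,188,215)&(z>.02)); rep('jam',win(310,332,136,162)&(z>.02)); rep('tea',win(291,307,253,267)&(z>.008)&(z<.03))
```

```text
red 143 [0.506 0.196 0.073] [0.499 0.179 0.05 ] [0.517 0.209 0.093]
blue 157 [0.522 0.266 0.074] [0.516 0.25  0.05 ] [0.529 0.279 0.094]
blocktop 822 [0.51  0.232 0.046] [0.478 0.16  0.042] [0.559 0.299 0.05 ]
((517.4222412109375, 228.22012329101562), (135.87196350097656, 57.50299072265625), 77.84683990478516)
lid 1260 [ 0.493 -0.202  0.07 ] [ 0.423 -0.313  0.068] [ 0.567 -0.115  0.072]
((495.0975341796875, -213.89222717285156), (187.4271697998047, 126.283935546875), 82.83724212646484)
cross 24 [ 0.503 -0.156  0.071] [ 0.49  -0.167  0.069] [ 0.514 -0.143  0.073]
lock 81 [ 0.496 -0.215  0.074] [ 0.476 -0.239  0.07 ] [ 0.515 -0.193  0.076]
salt 359 [0.745 0.038 0.052] [ 0.728 -0.028  0.02 ] [0.789 0.055 0.091]
jam 371 [ 0.522 -0.421  0.065] [ 0.496 -0.469  0.02 ] [ 0.558 -0.407  0.088]
tea 82 [0.382 0.027 0.01 ] [0.363 0.008 0.008] [0.402 0.049 0.017]
```

View pics/c.png

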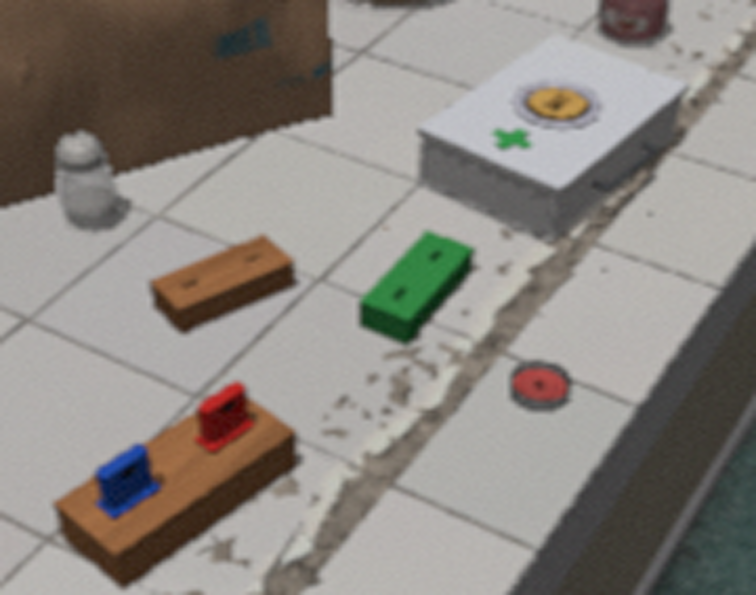

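The crop confirms it: red key in the large wooden block's slot nearer the box, box with lock and cross clear. I'll stop over the lock first for a close look, then go on to the key.

```bash
cat >> h.py <<'E'
def go(x,y,z,yaw):
    T=tool(); D=np.linalg.inv(T)
    t=D[:3,:3]@(np.array([x,y,z])-T[:3,3])*1000
    r=(R.from_matrix(D[:3,:3])*R.from_euler('xyz',[180,0,yaw],degrees=True)).as_rotvec(degrees=True)/5
    o=ctrl.get_obs(); print('t',t.round(1),'r',r.round(2),'pos',o['tool_pos'].round(4),o['orientation'].round(2),'F',o['force'].round(1),'M',o['moment'].round(2),'j',o['joint_pos'].round(1),'op',round(o['opening'],4),round(o['gripper_force'],1),'clk',o['clock'])
E
python3 -c "
from h import *
go(.495,-.214,.19,-97.2)"
```

```text
t [-393.2  305.5   36.1] r [ 2.00e-02  1.00e-02 -1.26e+01] pos [ 0.2286 -0.6346  0.2257] [ 1.7991e+02 -1.0000e-02 -1.6020e+02] F [ 0.  -0.1  0. ] M [-0.01 -0.01 -0.05] j [-53.7  20.6   0.6  -0.  -70.1 -16.5] op 0.0879 0.0 clk 0.1
```

Emit:
{"api": "arm_command", "payload": {"steps": [{"translation": [-40, 31, 0], "rotation": [0, 0, -1.3], "claw": 87}, {"translation": [-80, 62, 0], "rotation": [0, 0, -2.6], "claw": 87}, {"translation": [-120, 93, 0], "rotation": [0, 0, -3.9], "claw": 87}, {"translation": [-160, 124, 0], "rotation": [0, 0, -5.2], "claw": 87}, {"translation": [-200, 155, 0], "rotation": [0, 0, -6.5], "claw": 87}]}}

```text
clock: 0.6
tool_pos: [0.3632, -0.4221, 0.2263]
orientation: [180.0, 0.0, -127.4]
force: [1.3, -0.1, 0.2]
opening: 0.087
gripper_force: 0.0
```

```bash
python3 -c "
from h import *
go(.495,-.214,.19,-97.2)"
```

```text
t [-245.4   21.9   36.3] r [ 0.    0.   -6.05] pos [ 0.3632 -0.4221  0.2263] [ 179.98    0.   -127.44] F [ 1.3 -0.1  0.2] M [-0.03 -0.11  0.07] j [-29.1   9.5 -14.4  -0.  -66.1  -8.3] op 0.087 0.0 clk 0.6
```

Emit:
{"api": "arm_command", "payload": {"steps": [{"translation": [-48, 4, 7], "rotation": [0, 0, -1.21], "claw": 87}, {"translation": [-96, 9, 14], "rotation": [0, 0, -2.42], "claw": 87}, {"translation": [-145, 13, 21], "rotation": [0, 0, -3.63], "claw": 87}, {"translation": [-195, 18, 29], "rotation": [0, 0, -4.84], "claw": 87}, {"translation": [-245, 22, 36], "rotation": [0, 0, -6.05], "claw": 87}]}}

```text
clock: 1.1
tool_pos: [0.4947, -0.2159, 0.1904]
orientation: [180.0, 0.0, -97.2]
force: [0.3, -0.8, 0.4]
opening: 0.0869
gripper_force: 0.0
```

Run:
```python
from h import *
go(.495,-.214,.19,-97.2)
im,d,P=look('wrist','w1.png'); np.savez('w1.npz',im=im,P=P)
z=P[...,2]
m=abs(z-.07)<.002; c=cv2.minAreaRect((P[m][:,:2]*1000).astype(np.float32)); print('lid',m.sum(),c,np.nanmedian(z[m]))
m=(abs(z-.074)<.0015)&(np.hypot(P[...,0]-.495,P[...,1]+.214)<.05); print('face',m.sum(),cv2.minEnclosingCircle((P[m][:,:2]*1000).astype(np.float32)),P[m].mean(0))
m=(z<.066)&(z>.02)&(np.hypot(P[...,0]-.495,P[...,1]+.214)<.02); print('hole',m.sum(),cv2.minAreaRect((P[m][:,:2]*1000).astype(np.float32)) if m.any() else 0)
```

```text
t [-1.9 -0.   0.4] r [0. 0. 0.] pos [ 0.4947 -0.2159  0.1904] [ 1.7999e+02  1.0000e-02 -9.7190e+01] F [ 0.3 -0.8  0.4] M [-0.06 -0.08  0.01] j [ -2.8   9.4 -19.4  -0.  -61.1  -4.4] op 0.0869 0.0 clk 1.1
lid 19827 ((593.6954345703125, -228.8973388671875), (184.98641967773438, 319.6833801269531), 82.84474182128906) 0.07019601793766955
face 2400 ((496.0780944824219, -215.2884979248047), 47.422054290771484) [ 0.49672709 -0.21829609  0.07398929]
hole 128 ((488.4194030761719, -208.89089965820312), (29.218961715698242, 25.176050186157227), 87.32481384277344)
```

View pics/w1.png

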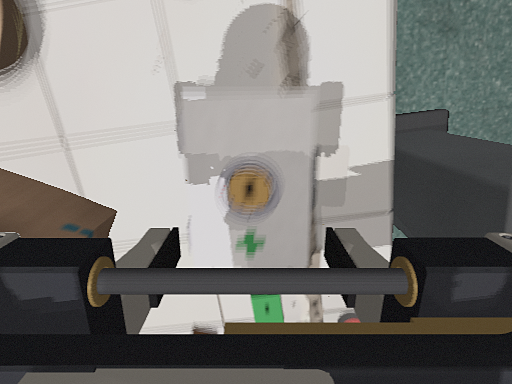

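The lock is at (250,188) with the cross at (250,242), but the picture is slightly blurred because the arm was still moving. I'll measure again now that it has stopped.

Run:
```python
from h import *
im,d,P=look('wrist'); im,d,P=look('wrist','w2.png')
np.savez('w1.npz',im=im,P=P)
h,S,V=cv2.split(cv2.cvtColor(im,cv2.COLOR_RGB2HSV)); z=P[...,2]
v,u=np.mgrid[:384,:512]; w=(u>200)&(u<300)&(v>140)&(v<225)
b=w&(h>8)&(h<30)&(S>90)&(z>.06)
print('brass',b.sum(),cv2.fitEllipse(cv2.convexHull(np.argwhere(b)[:,::-1].astype(np.float32))))
print(cv2.minEnclosingCircle((P[b][:,:2]*1000).astype(np.float32)))
hull=cv2.convexHull((P[b][:,:2]*1000).astype(np.float32)); print('hull ell',cv2.fitEllipse(hull))
fz=np.median(z[b]);print('facez',fz)
fm=np.zeros(b.shape,np.uint8); cv2.fillConvexPoly(fm,cv2.convexHull(np.argwhere(b)[:,::-1].astype(np.int32)),1)
k=(fm>0)&(V<.55*np.median(V[b]))
print('dark px',k.sum(),np.argwhere(k).mean(0)[::-1],cv2.minAreaRect(np.argwhere(k)[:,::-1].astype(np.float32)))
# project dark pixels' rays to face z
c=ctrl.calibration('wrist'); M=tool()@np.array(c['hand_eye']); fl=192/np.tan(np.radians(c['vertical_fov'])/2)
q=np.argwhere(k)[:,::-1]; r=np.c_[(q-[c['cx'],c['cy']])/fl,np.ones(len(q))]@M[:3,:3].T; X=M[:3,3]+r*((.074-M[2,3])/r[:,2])[:,None]
print('keyway',X.mean(0),cv2.minAreaRect((X[:,:2]*1000).astype(np.float32)))
m=w&(z>.0725)&(z<.077); H=cv2.convexHull((P[m][:,:2]*1000).astype(np.float32));print('disc',cv2.fitEllipse(H))
m=(abs(z-.07)<.002)&(P[...,0]<.56)&(P[...,0]>.42)&(P[...,1]<-.1); 
n=cv2.fitEllipse(H); cv2.imwrite('pics/w3.png',cv2.resize(im[140:280,180:330,::-1],None,fx=4,fy=4))
```

```text
brass 1383 ((253.01243591308594, 181.31581115722656), (43.122314453125, 45.01576232910156), 97.94563293457031)
((495.87774658203125, -217.65835571289062), 23.34365463256836)
hull ell ((495.917724609375, -216.685791015625), (43.034366607666016, 45.090850830078125), 2.568692684173584)
facez 0.07386647611375624
dark px 146 [252.81506849 177.91780822] ((253.0, 180.5), (39.0, 38.0), 90.0)
keyway [ 0.49459075 -0.22389923  0.074     ] ((494.7914733886719, -220.9701690673828), (39.51708221435547, 36.734169006347656), 82.81063842773438)
disc ((490.67950439453125, -221.3521728515625), (68.9390869140625, 80.0142822265625), 122.88809204101562)
```

View pics/w3.png

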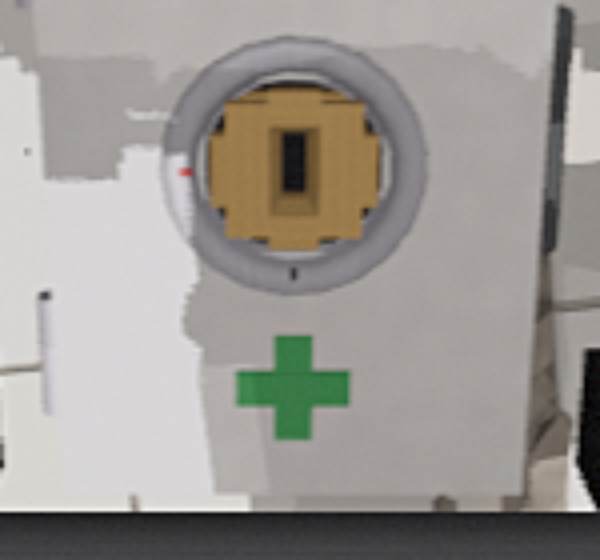

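The still picture is sharp. The funnel mouth is centred near crop (293,170), i.e. pixel (253,182), and it runs straight along the image, so it lies along tool x.

Run:
```python
from h import *
c=ctrl.calibration('wrist'); M=tool()@np.array(c['hand_eye']); fl=192/np.tan(np.radians(c['vertical_fov'])/2)
for q in [(253.2,182.5),(253,181.3),(253.2+5*4/4,182.5)]:
    r=M[:3,:3]@np.r_[(np.array(q)-[c['cx'],c['cy']])/fl,1]; print(q,(M[:3,3]+r*((.074-M[2,3])/r[2])).round(4))
go(.510,.193,.17,-102.2)
```

```text
(253.2, 182.5) [ 0.4948 -0.2193  0.074 ]
(253, 181.3) [ 0.4948 -0.2206  0.074 ]
(258.2, 182.5) [ 0.4899 -0.2187  0.074 ]
t [-407.1   36.3   20.1] r [0.02 0.   1.01] pos [ 0.4953 -0.2154  0.19  ] [ 1.7992e+02  1.0000e-02 -9.7160e+01] F [-0.5 -0.4  0.4] M [-0.07  0.16 -0.01] j [ -2.7   9.5 -19.4  -0.  -61.2  -4.4] op 0.0869 0.0 clk 1.25
```

Emit:
{"api": "arm_command", "payload": {"steps": [{"translation": [-45, 4, 0], "rotation": [0, 0, 0.1], "claw": 87}, {"translation": [-90, 8, 0], "rotation": [0, 0, 0.2], "claw": 87}, {"translation": [-135, 12, 0], "rotation": [0, 0, 0.4], "claw": 87}, {"translation": [-180, 16, 0], "rotation": [0, 0, 0.5], "claw": 87}, {"translation": [-225, 20, 0], "rotation": [0, 0, 0.6], "claw": 87}]}}

```text
clock: 1.75
tool_pos: [0.5031, 0.0084, 0.191]
orientation: [-180.0, 0.0, -100.6]
force: [0.7, 0.3, -0.8]
opening: 0.087
gripper_force: 0.0
```

Emit:
{"api": "arm_command", "payload": {"steps": [{"translation": [-45, 4, 5], "rotation": [0, 0, 0.1], "claw": 87}, {"translation": [-90, 8, 10], "rotation": [0, 0, 0.2], "claw": 87}, {"translation": [-135, 12, 15], "rotation": [0, 0, 0.4], "claw": 87}, {"translation": [-178, 15, 20], "rotation": [0, 0, 0.4], "claw": 87}, {"translation": [-178, 15, 20], "rotation": [0, 0, 0.4], "claw": 87}]}}

```text
clock: 2.25
tool_pos: [0.5216, 0.1885, 0.1699]
orientation: [180.0, -0.0, -102.3]
force: [0.2, -0.6, 0.4]
opening: 0.0871
gripper_force: 0.0
```

Run:
```python
from h import *
look('wrist'); im,d,P=look('wrist')
go(.510,.193,.16,-102.2)
cv2.imwrite('pics/k1.png',cv2.resize(im[60:300,130:390,::-1],None,fx=2.5,fy=2.5))
h,S,V=cv2.split(cv2.cvtColor(im,cv2.COLOR_RGB2HSV)); z=P[...,2]
for n,k in(('red',((h<6)|(h>174))&(S>150)),('blue',(h>105)&(h<130)&(S>130))):
    m=k&(abs(z-.091)<.003); X=P[m]
    if m.sum()>5: print(n,m.sum(),X.mean(0).round(4),np.argwhere(m).mean(0)[::-1],cv2.minAreaRect((X[:,:2]*1000).astype(np.float32)))
m=(abs(z-.046)<.002)&(np.hypot(P[...,0]-.517,P[...,1]-.228)<.12); print('block',m.sum(),cv2.minAreaRect((P[m][:,:2]*1000).astype(np.float32)))
```

```text
t [-5.1 12.3 10.2] r [ 0.01 -0.01 -0.05] pos [0.5209 0.1854 0.1702] [ 1.7995e+02 -6.0000e-02 -1.0243e+02] F [-0.3 -0.7  0.1] M [-0.04  0.09 -0.03] j [ 39.9  11.7 -19.4  -0.  -59.  -52.3] op 0.0871 0.0 clk 2.35
red 374 [0.5109 0.1886 0.0905] [265.67647059 198.20320856] ((511.129638671875, 189.30592346191406), (30.154447555541992, 9.619124412536621), 78.9871826171875)
blue 108 [0.5245 0.2495 0.0905] [264.4537037  261.87962963] ((524.4314575195312, 249.80801391601562), (11.200617790222168, 8.445881843566895), 77.88788604736328)
block 4824 ((517.9714965820312, 221.05746459960938), (126.91179656982422, 55.10322189331055), 77.61094665527344)
```

View pics/k1.png

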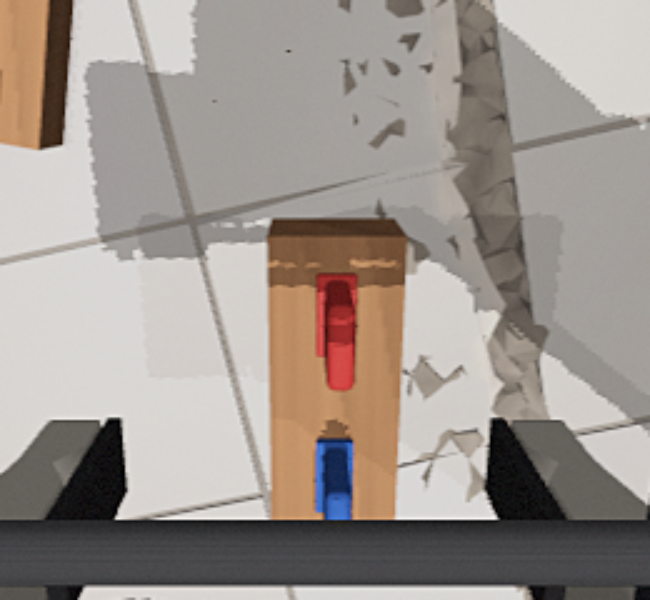

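Emit:
{"api": "arm_command", "payload": {"steps": [{"translation": [-1.7, 10.5, 30], "rotation": [0, 0, 0], "claw": 87}, {"translation": [-1.7, 10.5, 60], "rotation": [0, 0, 0], "claw": 60}, {"translation": [-1.7, 10.5, 90], "rotation": [0, 0, 0], "claw": 40}, {"translation": [-1.7, 10.5, 116], "rotation": [0, 0, 0], "claw": 30}, {"translation": [-1.7, 10.5, 116], "rotation": [0, 0, 0], "claw": 30}]}}

```text
clock: 2.85
tool_pos: [0.5092, 0.1862, 0.052]
orientation: [179.8, -0.3, -102.6]
force: [0.8, -0.1, 0.5]
opening: 0.0608
gripper_force: 0.0
```

Run:
```python
from h import *
go(.511,.1893,.054,-102.2)
```

```text
t [-3.4 -1.1 -2. ] r [ 0.05 -0.05 -0.08] pos [0.5092 0.1862 0.052 ] [ 179.76   -0.26 -102.61] F [ 0.8 -0.1  0.5] M [-0.01  0.14 -0.01] j [ 40.8  18.7 -28.2  -0.1 -43.5 -53.4] op 0.0608 0.0 clk 2.85
```

Emit:
{"api": "arm_command", "payload": {"steps": [{"translation": [-3.4, -1, -2], "rotation": [0, 0, 0], "claw": 25}, {"translation": [-3.4, -1, -2], "rotation": [0, 0, 0], "claw": 15}, {"translation": [-3.4, -1, -2], "rotation": [0, 0, 0], "claw": 5}, {"translation": [-3.4, -1, -2], "rotation": [0, 0, 0], "claw": 2}, {"translation": [-3.4, -1, -2], "rotation": [0, 0, 0], "claw": 0}]}}

```text
clock: 3.35
tool_pos: [0.5131, 0.1928, 0.0575]
orientation: [-180.0, 0.1, -102.4]
force: [-0.6, 0.6, 1.1]
opening: 0.0208
gripper_force: 0.0
```

Emit:
{"api": "arm_command", "payload": {"steps": [{"translation": [0, 0, 0], "rotation": [0, 0, 0], "claw": 0}, {"translation": [0, 0, 0], "rotation": [0, 0, 0], "claw": 0}, {"translation": [0, 0, 0], "rotation": [0, 0, 0], "claw": 0}, {"translation": [0, 0, 0], "rotation": [0, 0, 0], "claw": 0}, {"translation": [0, 0, 0], "rotation": [0, 0, 0], "claw": 0}]}}

```text
clock: 3.85
tool_pos: [0.5111, 0.1928, 0.0567]
orientation: [179.9, -0.0, -102.5]
force: [-9.5, 4.5, 7.2]
opening: 0.0099
gripper_force: 30.0
```

Run:
```python
from h import *
go(.511,.1893,.054,-102.2)
```

```text
t [ 3.4 -0.7  2.7] r [ 0.03 -0.01 -0.05] pos [0.5111 0.1928 0.0567] [ 1.7985e+02 -4.0000e-02 -1.0246e+02] F [-9.5  4.5  7.2] M [ 1.75  3.82 -0.04] j [ 41.2  18.6 -27.6  -0.1 -44.  -53.5] op 0.0099 30.0 clk 3.85
```

Emit:
{"api": "arm_command", "payload": {"steps": [{"translation": [0, 0, -12], "rotation": [0, 0, 0], "claw": 0}, {"translation": [0, 0, -30], "rotation": [0, 0, 0], "claw": 0}, {"translation": [0, 0, -60], "rotation": [0, 0, 0], "claw": 0}, {"translation": [0, 0, -90], "rotation": [0, 0, 0], "claw": 0}, {"translation": [0, 0, -110], "rotation": [0, 0, 0], "claw": 0}]}}

```text
clock: 4.35
tool_pos: [0.5138, 0.1929, 0.1696]
orientation: [-179.9, 0.1, -102.4]
force: [1.3, -0.7, -1.4]
opening: 0.0097
gripper_force: 30.0
```

Emit:
{"api": "arm_command", "payload": {"steps": [{"translation": [0, 0, 0], "rotation": [0, 0, 0], "claw": 0}, {"translation": [0, 0, 0], "rotation": [0, 0, 0], "claw": 0}, {"translation": [0, 0, 0], "rotation": [0, 0, 0], "claw": 0}]}}

```text
clock: 4.65
tool_pos: [0.5125, 0.1922, 0.1662]
orientation: [180.0, -0.0, -102.4]
force: [-0.9, 0.9, -0.7]
opening: 0.0099
gripper_force: 30.0
```

Run:
```python
from h import *
for _ in range(3): print(tool()[:3,3].round(4)); im,d,P=look('wrist','k2.png')
h,S,V=cv2.split(cv2.cvtColor(im,cv2.COLOR_RGB2HSV)); 
T=np.linalg.inv(tool()); Q=P@T[:3,:3].T+T[:3,3]
m=((h<6)|(h>174))&(S>150)&(abs(Q[...,0])<.04)&(abs(Q[...,1])<.03)&(Q[...,2]<.04)
print(m.sum(),np.argwhere(m).min(0),np.argwhere(m).max(0),Q[m].min(0),Q[m].max(0))
go(.4948,-.2193,.15,-97.2)
cv2.imwrite('pics/k2c.png',cv2.resize(im[120:280,170:340,::-1],None,fx=4,fy=3.7))
```

```text
[0.5125 0.1922 0.1662]
[0.5124 0.1922 0.1659]
[0.5125 0.1922 0.1659]
1383 [206 240] [294 264] [ 0.00320982 -0.00891159 -0.08283311] [0.02571855 0.00585863 0.01018334]
t [405.7 -71.3  16.4] r [ 0.01 -0.01 -1.05] pos [0.5126 0.1923 0.1659] [ 1.7994e+02 -7.0000e-02 -1.0244e+02] F [-0.2  0.3 -0.1] M [0.01 0.05 0.03] j [ 41.1  11.5 -20.4  -0.  -58.3 -53.5] op 0.0097 30.0 clk 4.8
```

View pics/k2c.png

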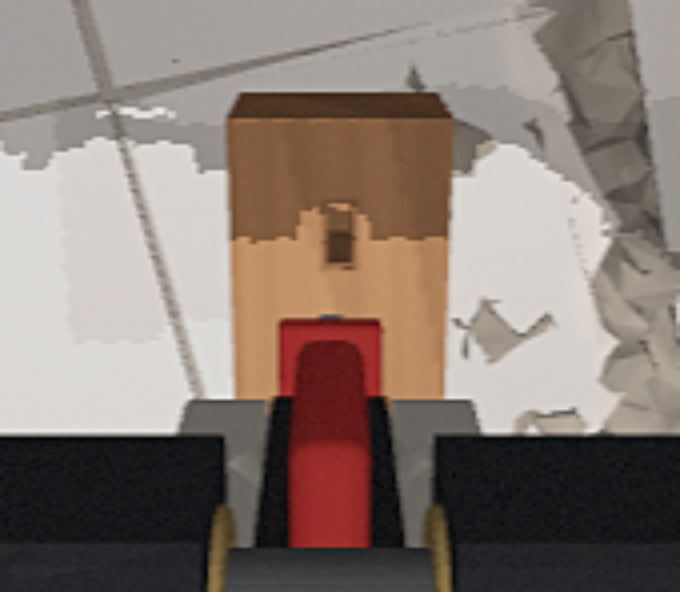

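The empty slot shows at crop (340,236), i.e. pixel (255,184), and the key is gripped upright with its shoulder visible. I can use the slot, whose position relative to the grasp is known, to take the camera bias out when I aim at the lock. Now moving to the lock at the same relative height.

Emit:
{"api": "arm_command", "payload": {"steps": [{"translation": [40, -7, -8], "rotation": [0, 0, -0.1], "claw": 0}, {"translation": [80, -14, -16], "rotation": [0, 0, -0.2], "claw": 0}, {"translation": [120, -21, -24], "rotation": [0, 0, -0.3], "claw": 0}, {"translation": [160, -28, -28], "rotation": [0, 0, -0.4], "claw": 0}, {"translation": [205, -36, -28], "rotation": [0, 0, -0.5], "claw": 0}]}}

```text
clock: 5.3
tool_pos: [0.5039, -0.0166, 0.1951]
orientation: [-180.0, 0.0, -99.9]
force: [0.8, -0.5, -0.5]
opening: 0.0101
gripper_force: 30.0
```

Run:
```python
from h import *
go(.4948,-.2193,.194,-97.2)
```

```text
t [201.3 -25.7   1.1] r [-0.01  0.   -0.53] pos [ 0.5039 -0.0166  0.1951] [-1.7996e+02  1.0000e-02 -9.9860e+01] F [ 0.8 -0.5 -0.5] M [-0.02 -0.07  0.05] j [ 20.5   5.7 -23.2   0.  -61.  -30.4] op 0.0101 30.0 clk 5.3
```

Emit:
{"api": "arm_command", "payload": {"steps": [{"translation": [50, -6, 0], "rotation": [0, 0, -0.1], "claw": 0}, {"translation": [100, -12, 0], "rotation": [0, 0, -0.3], "claw": 0}, {"translation": [145, -19, 0], "rotation": [0, 0, -0.4], "claw": 0}, {"translation": [180, -23, 0], "rotation": [0, 0, -0.5], "claw": 0}, {"translation": [201, -26, 0], "rotation": [0, 0, -0.53], "claw": 0}]}}

```text
clock: 5.8
tool_pos: [0.494, -0.2203, 0.1941]
orientation: [179.9, -0.0, -97.4]
force: [-0.1, -0.1, -1.1]
opening: 0.01
gripper_force: 30.0
```

Emit:
{"api": "arm_command", "payload": {"steps": [{"translation": [0, 0, 0], "rotation": [0, 0, 0], "claw": 0}, {"translation": [0, 0, 0], "rotation": [0, 0, 0], "claw": 0}, {"translation": [0, 0, 0], "rotation": [0, 0, 0], "claw": 0}]}}

```text
clock: 6.1
tool_pos: [0.4948, -0.2173, 0.1944]
orientation: [180.0, 0.0, -97.3]
force: [-1.0, 0.2, -1.0]
opening: 0.0098
gripper_force: 30.0
```

Run:
```python
from h import *
for _ in range(3): im,d,P=look('wrist','l2.png')
go(.4948,-.2193,.194,-97.2)
cv2.imwrite('pics/l2c.png',cv2.resize(im[120:280,170:340,::-1],None,fx=4,fy=3.7))
def ray(T,q,z):
    c=ctrl.calibration('wrist'); M=T@np.array(c['hand_eye']); fl=192/np.tan(np.radians(c['vertical_fov'])/2)
    r=M[:3,:3]@np.r_[(np.array(q)-[c['cx'],c['cy']])/fl,1]; return M[:3,3]+r*((z-M[2,3])/r[2])
T=np.eye(4); T[:3,:3]=R.from_euler('xyz',[179.94,-.07,-102.44],degrees=True).as_matrix(); T[:3,3]=[.5125,.1922,.1659]
X=ray(T,(255,183.8),.046); print('slot',X,'tool frame bias (grasp-slot) mm',T[:3,:3].T@(np.array([.5111,.1928,.046])-X)*1000)
```

```text
t [ 2.3 -0.1  0.8] r [-0.  0. -0.] pos [ 0.495  -0.217   0.1948] [-180.      0.    -97.21] F [1.  0.4 0.2] M [0.06 0.06 0.03] j [ -2.9   9.3 -19.   -0.  -61.7  -4.3] op 0.0098 30.0 clk 6.25
slot [0.51039707 0.19099132 0.046     ] tool frame bias (grasp-slot) mm [-1.91763516 -0.29680845 -0.00265365]
```

View pics/l2c.png

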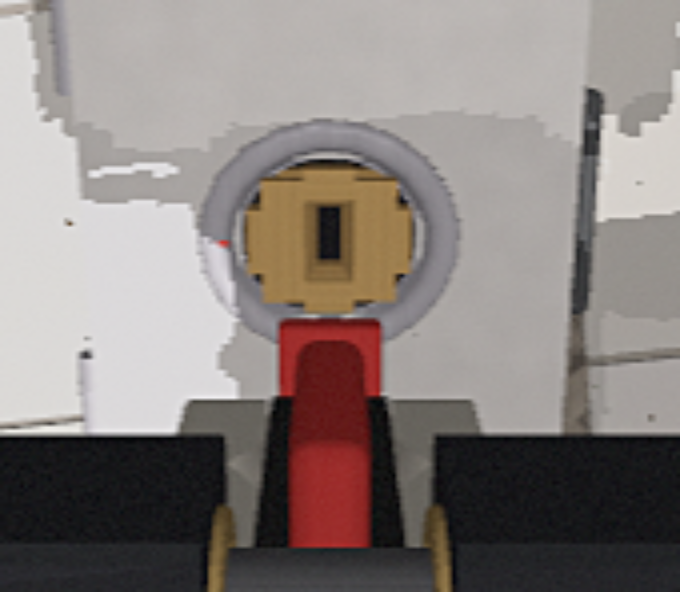

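```bash
cat >> h.py <<'E'
def ray(T,q,z):
    c=ctrl.calibration('wrist'); M=T@np.array(c['hand_eye']); fl=192/np.tan(np.radians(c['vertical_fov'])/2)
    r=M[:3,:3]@np.r_[(np.array(q)-[c['cx'],c['cy']])/fl,1]; return M[:3,3]+r*((z-M[2,3])/r[2])
E
python3 - <<'E'
from h import *
T=tool(); X=ray(T,(252.3,185.1),.074); print(X)
G=X+T[:3,:3]@[-.0017,-.0003,0]; print(G); go(G[0],G[1],.125,-97.2)
E
```

```text
[ 0.49603388 -0.21703837  0.074     ]
[ 0.49654493 -0.21538948  0.07400008]
t [-1.8 -1.3 69.8] r [-0.  0. -0.] pos [ 0.495  -0.217   0.1948] [-180.      0.    -97.21] F [1.  0.4 0.2] M [0.06 0.06 0.03] j [ -2.9   9.3 -19.   -0.  -61.7  -4.3] op 0.0098 30.0 clk 6.25
```

Emit:
{"api": "arm_command", "payload": {"steps": [{"translation": [-1.8, -1.3, 20], "rotation": [0, 0, 0], "claw": 0}, {"translation": [-1.8, -1.3, 40], "rotation": [0, 0, 0], "claw": 0}, {"translation": [-1.8, -1.3, 60], "rotation": [0, 0, 0], "claw": 0}, {"translation": [-1.8, -1.3, 75], "rotation": [0, 0, 0], "claw": 0}, {"translation": [-1.8, -1.3, 75], "rotation": [0, 0, 0], "claw": 0}]}}

```text
clock: 6.75
tool_pos: [0.4951, -0.2153, 0.1179]
orientation: [179.8, 0.0, -97.2]
force: [-1.0, 0.3, -0.5]
opening: 0.0096
gripper_force: 30.0
```

Emit:
{"api": "arm_command", "payload": {"steps": [{"translation": [0, 0, 0], "rotation": [0, 0, 0], "claw": 0}, {"translation": [0, 0, 0], "rotation": [0, 0, 0], "claw": 0}, {"translation": [0, 0, 0], "rotation": [0, 0, 0], "claw": 0}]}}

```text
clock: 7.05
tool_pos: [0.497, -0.2162, 0.1208]
orientation: [-179.9, -0.0, -97.3]
force: [0.3, 0.1, -0.5]
opening: 0.0101
gripper_force: 30.0
```

Run:
```python
from h import *
go(.4965,-.2154,.100,-97.2)
```

```text
t [-0.7  0.6 20.8] r [-0.02 -0.   -0.01] pos [ 0.497  -0.2162  0.1208] [-179.9    -0.    -97.27] F [ 0.3  0.1 -0.5] M [-0.05  0.1  -0.01] j [ -2.8  13.5 -24.4   0.  -52.   -4.5] op 0.0101 30.0 clk 7.05
```

Emit:
{"api": "arm_command", "payload": {"steps": [{"translation": [-0.7, 0.5, 4], "rotation": [0, 0, 0], "claw": 0}, {"translation": [-0.7, 0.5, 8], "rotation": [0, 0, 0], "claw": 0}, {"translation": [-0.7, 0.5, 12], "rotation": [0, 0, 0], "claw": 0}, {"translation": [-0.7, 0.5, 16], "rotation": [0, 0, 0], "claw": 0}, {"translation": [-0.7, 0.5, 20], "rotation": [0, 0, 0], "claw": 0}]}}

```text
clock: 7.55
tool_pos: [0.4959, -0.2155, 0.0993]
orientation: [180.0, -0.0, -97.3]
force: [0.2, -0.6, 0.1]
opening: 0.0098
gripper_force: 30.0
```

Emit:
{"api": "arm_command", "payload": {"steps": [{"translation": [0, 0, 1], "rotation": [0, 0, 0], "claw": 0}, {"translation": [0, 0, 2], "rotation": [0, 0, 0], "claw": 0}, {"translation": [0, 0, 2], "rotation": [0, 0, 0], "claw": 0}]}}

```text
clock: 7.85
tool_pos: [0.496, -0.2155, 0.0978]
orientation: [180.0, -0.0, -97.3]
force: [0.5, 0.0, -0.6]
opening: 0.0099
gripper_force: 30.0
```

Run:
```python
from h import *
go(.4965,-.2154,.0977,-97.2)
```

```text
t [-0.2 -0.5  0.1] r [ 0.   -0.   -0.02] pos [ 0.496  -0.2155  0.0978] [180.    -0.   -97.29] F [ 0.5  0.  -0.6] M [0.03 0.11 0.02] j [ -2.7  15.  -26.    0.  -49.   -4.6] op 0.0099 30.0 clk 7.85
```

Emit:
{"api": "arm_command", "payload": {"steps": [{"translation": [0, 0, 1], "rotation": [0, 0, 0], "claw": 0}, {"translation": [0, 0, 2], "rotation": [0, 0, 0], "claw": 0}, {"translation": [0, 0, 2.5], "rotation": [0, 0, 0], "claw": 0}]}}

```text
clock: 8.15
tool_pos: [0.4963, -0.2157, 0.0971]
orientation: [-179.9, -0.0, -97.2]
force: [-6.2, 4.0, 19.9]
opening: 0.0093
gripper_force: 30.0
```

Run:
```python
from h import *
go(.4965,-.2154,.0977,-97.2)
```

```text
t [-0.3 -0.2 -0.6] r [-0.01 -0.01 -0.01] pos [ 0.4963 -0.2157  0.0971] [-1.7994e+02 -4.0000e-02 -9.7240e+01] F [-6.2  4.  19.9] M [ 1.54  2.64 -0.01] j [ -2.7  15.  -26.1   0.1 -48.8  -4.6] op 0.0093 30.0 clk 8.15
```

The key is stopped at the pins, as expected. I'll ease off and wiggle clockwise, then counter-clockwise.

Emit:
{"api": "arm_command", "payload": {"steps": [{"translation": [0, 0, -2], "rotation": [0, 0, 1.4], "claw": 0}, {"translation": [0, 0, -2], "rotation": [0, 0, 2.8], "claw": 0}, {"translation": [0, 0, -2], "rotation": [0, 0, 4.2], "claw": 0}, {"translation": [0, 0, -2], "rotation": [0, 0, 4.4], "claw": 0}, {"translation": [0, 0, -2], "rotation": [0, 0, 4.4], "claw": 0}]}}

```text
clock: 8.65
tool_pos: [0.4961, -0.2155, 0.0976]
orientation: [-180.0, 0.0, -119.1]
force: [-0.8, 1.4, 3.6]
opening: 0.0101
gripper_force: 30.0
```

Run:
```python
from h import *
go(.4965,-.2154,.0977,-97.2)
```

```text
t [-0.3 -0.3 -0.1] r [-0.01  0.   -4.39] pos [ 0.4961 -0.2155  0.0976] [-1.7997e+02  1.0000e-02 -1.1913e+02] F [-0.8  1.4  3.6] M [0.14 0.44 0.02] j [ -2.7  15.  -26.    0.  -49.  -26.4] op 0.0101 30.0 clk 8.65
```

Emit:
{"api": "arm_command", "payload": {"steps": [{"translation": [0, 0, 0], "rotation": [0, 0, -1.7], "claw": 0}, {"translation": [0, 0, 0], "rotation": [0, 0, -3.4], "claw": 0}, {"translation": [0, 0, 0], "rotation": [0, 0, -5.1], "claw": 0}, {"translation": [0, 0, 0], "rotation": [0, 0, -6.8], "claw": 0}, {"translation": [0, 0, 0], "rotation": [0, 0, -8.4], "claw": 0}]}}

```text
clock: 9.15
tool_pos: [0.495, -0.2157, 0.0974]
orientation: [179.9, 0.0, -76.8]
force: [-4.2, -0.4, 4.8]
opening: 0.0097
gripper_force: 30.0
```

Emit:
{"api": "arm_command", "payload": {"steps": [{"translation": [0, 0, 0], "rotation": [0, 0, -0.4], "claw": 0}, {"translation": [0, 0, 0], "rotation": [0, 0, -0.4], "claw": 0}]}}

```text
clock: 9.35
tool_pos: [0.4951, -0.2156, 0.0971]
orientation: [179.9, 0.0, -75.1]
force: [-2.7, -0.2, 1.7]
opening: 0.0096
gripper_force: 30.0
```

Run:
```python
from h import *
go(.4965,-.2154,.0977,-97.2)
```

```text
t [ 0.2 -1.4 -0.6] r [0.02 0.   4.41] pos [ 0.4951 -0.2156  0.0971] [ 1.7992e+02  2.0000e-02 -7.5130e+01] F [-2.7 -0.2  1.7] M [-0.21  1.47 -0.05] j [ -2.7  15.  -26.1   0.  -49.   17.6] op 0.0096 30.0 clk 9.35
```

Emit:
{"api": "arm_command", "payload": {"steps": [{"translation": [0, -0.5, 0], "rotation": [0, 0, 1.5], "claw": 0}, {"translation": [0, -0.5, 0], "rotation": [0, 0, 3], "claw": 0}, {"translation": [0, -0.5, 0], "rotation": [0, 0, 4.4], "claw": 0}, {"translation": [0, -0.5, 0], "rotation": [0, 0, 4.4], "claw": 0}]}}

```text
clock: 9.75
tool_pos: [0.4962, -0.2153, 0.0969]
orientation: [180.0, 0.0, -97.4]
force: [-0.8, -0.1, -0.2]
opening: 0.0098
gripper_force: 30.0
```

Emit:
{"api": "arm_command", "payload": {"steps": [{"translation": [0, 0, 2], "rotation": [0, 0, 0], "claw": 0}, {"translation": [0, 0, 4], "rotation": [0, 0, 0], "claw": 0}, {"translation": [0, 0, 5], "rotation": [0, 0, 0], "claw": 0}]}}

```text
clock: 10.05
tool_pos: [0.4962, -0.2152, 0.0919]
orientation: [180.0, 0.0, -97.2]
force: [-2.0, 0.9, 0.0]
opening: 0.0097
gripper_force: 30.0
```

Run:
```python
from h import *
go(.4965,-.2154,.0847,-97.2)
```

```text
t [ 0.1 -0.3  7.2] r [0. 0. 0.] pos [ 0.4962 -0.2152  0.0919] [ 1.7998e+02  1.0000e-02 -9.7190e+01] F [-2.   0.9  0. ] M [ 0.1   0.84 -0.03] j [ -2.7  15.4 -26.3  -0.  -48.3  -4.5] op 0.0097 30.0 clk 10.05
```

Past both pins. Pushing it home.

Emit:
{"api": "arm_command", "payload": {"steps": [{"translation": [0, 0, 2.5], "rotation": [0, 0, 0], "claw": 0}, {"translation": [0, 0, 5], "rotation": [0, 0, 0], "claw": 0}, {"translation": [0, 0, 7], "rotation": [0, 0, 0], "claw": 0}, {"translation": [0, 0, 8.5], "rotation": [0, 0, 0], "claw": 0}, {"translation": [0, 0, 9], "rotation": [0, 0, 0], "claw": 0}]}}

```text
clock: 10.55
tool_pos: [0.4963, -0.2153, 0.0845]
orientation: [180.0, -0.0, -97.2]
force: [-8.8, 5.5, 18.9]
opening: 0.0097
gripper_force: 30.0
```

Run:
```python
from h import *
go(.4965,-.2154,.0847,-97.2)
```

```text
t [ 0.1 -0.2 -0.2] r [ 0.   -0.   -0.01] pos [ 0.4963 -0.2153  0.0845] [ 1.800e+02 -2.000e-02 -9.724e+01] F [-8.8  5.5 18.9] M [ 1.85  3.38 -0.04] j [ -2.7  16.  -26.8   0.  -47.2  -4.6] op 0.0097 30.0 clk 10.55
```

The shoulder is on the face: TCP height 84.5 mm against 84.7 expected, with a 19 N push. Easing the push slightly, then turning clockwise.

Emit:
{"api": "arm_command", "payload": {"steps": [{"translation": [0, 0, -0.8], "rotation": [0, 0, 0], "claw": 0}, {"translation": [0, 0, -0.8], "rotation": [0, 0, 1.5], "claw": 0}, {"translation": [0, 0, -0.8], "rotation": [0, 0, 3], "claw": 0}, {"translation": [0, 0, -0.8], "rotation": [0, 0, 4.5], "claw": 0}, {"translation": [0, 0, -0.8], "rotation": [0, 0, 6], "claw": 0}]}}

```text
clock: 11.05
tool_pos: [0.4967, -0.2156, 0.0846]
orientation: [-180.0, -0.0, -127.6]
force: [-4.0, -0.1, 5.5]
opening: 0.0094
gripper_force: 30.0
```

Run:
```python
from h import *
go(.4963,-.2153,.0845,-190)
```

```text
t [-0.   0.5  0.1] r [-1.000e-02  0.000e+00  1.249e+01] pos [ 0.4967 -0.2156  0.0846] [-1.7995e+02 -1.0000e-02 -1.2756e+02] F [-4.  -0.1  5.5] M [-0.22  1.34  0.01] j [ -2.7  16.  -26.8   0.  -47.2 -34.9] op 0.0094 30.0 clk 11.05
```

Emit:
{"api": "arm_command", "payload": {"steps": [{"translation": [0, 0, 0], "rotation": [0, 0, 1.5], "claw": 0}, {"translation": [0, 0, 0], "rotation": [0, 0, 3], "claw": 0}, {"translation": [0, 0, 0], "rotation": [0, 0, 4.5], "claw": 0}, {"translation": [0, 0, 0], "rotation": [0, 0, 6], "claw": 0}, {"translation": [0, 0, 0], "rotation": [0, 0, 7.5], "claw": 0}]}}

```text
clock: 11.55
tool_pos: [0.497, -0.2161, 0.0846]
orientation: [-179.9, 0.0, -165.0]
force: [-1.4, -4.7, 3.2]
opening: 0.0099
gripper_force: 30.0
```

Run:
```python
from h import *
go(.4963,-.2153,.0845,-190)
```

```text
t [0.5 0.9 0.1] r [-0.01  0.01  4.99] pos [ 0.497  -0.2161  0.0846] [-1.7992e+02  4.0000e-02 -1.6505e+02] F [-1.4 -4.7  3.2] M [-1.74  0.85  0.1 ] j [ -2.7  16.  -26.8   0.1 -47.2 -72.4] op 0.0099 30.0 clk 11.55
```

Emit:
{"api": "arm_command", "payload": {"steps": [{"translation": [0, 0, 0], "rotation": [0, 0, 1.5], "claw": 0}, {"translation": [0, 0, 0], "rotation": [0, 0, 3], "claw": 0}, {"translation": [0, 0, 0], "rotation": [0, 0, 4.2], "claw": 0}, {"translation": [0, 0, 0], "rotation": [0, 0, 4.9], "claw": 0}, {"translation": [0, 0, 0], "rotation": [0, 0, 4.9], "claw": 0}]}}

```text
clock: 12.05
tool_pos: [0.497, -0.2167, 0.0846]
orientation: [-179.9, 0.1, 170.6]
force: [-2.8, -7.2, 2.2]
opening: 0.0098
gripper_force: 30.0
```

Run:
```python
from h import *
go(.4963,-.2153,.0845,-190)
```

```text
t [0.9 1.2 0.1] r [-0.02  0.01  0.13] pos [ 0.497  -0.2167  0.0846] [-1.7990e+02  7.0000e-02  1.7064e+02] F [-2.8 -7.2  2.2] M [-3.    0.79  0.08] j [ -2.8  16.  -26.8   0.1 -47.2 -96.7] op 0.0098 30.0 clk 12.05
```

Emit:
{"api": "arm_command", "payload": {"steps": [{"translation": [0.4, 0.6, 0.3], "rotation": [0, 0, 0.4], "claw": 0}, {"translation": [0.4, 0.6, 0.3], "rotation": [0, 0, 0.4], "claw": 0}, {"translation": [0.4, 0.6, 0.3], "rotation": [0, 0, 0.4], "claw": 0}, {"translation": [0.4, 0.6, 0.3], "rotation": [0, 0, 0.4], "claw": 0}, {"translation": [0.4, 0.6, 0.3], "rotation": [0, 0, 0.4], "claw": 0}]}}

```text
clock: 12.55
tool_pos: [0.497, -0.2166, 0.0846]
orientation: [-179.9, 0.1, 168.8]
force: [-1.7, -10.6, 2.4]
opening: 0.0102
gripper_force: 30.0
```

Run:
```python
from h import *
go(.4963,-.2153,.0845,-190)
im,_,P=look('wrist'); cv2.imwrite('pics/f.png',cv2.resize(im[120:280,170:340,::-1],None,fx=4,fy=3.7))
```

```text
t [0.9 1.1 0.1] r [-0.03  0.02 -0.24] pos [ 0.497  -0.2166  0.0846] [-1.7986e+02  1.0000e-01  1.6878e+02] F [ -1.7 -10.6   2.4] M [-4.23  0.79  0.16] j [ -2.7  16.  -26.8   0.2 -47.1 -98.7] op 0.0102 30.0 clk 12.55
```

View pics/f.png

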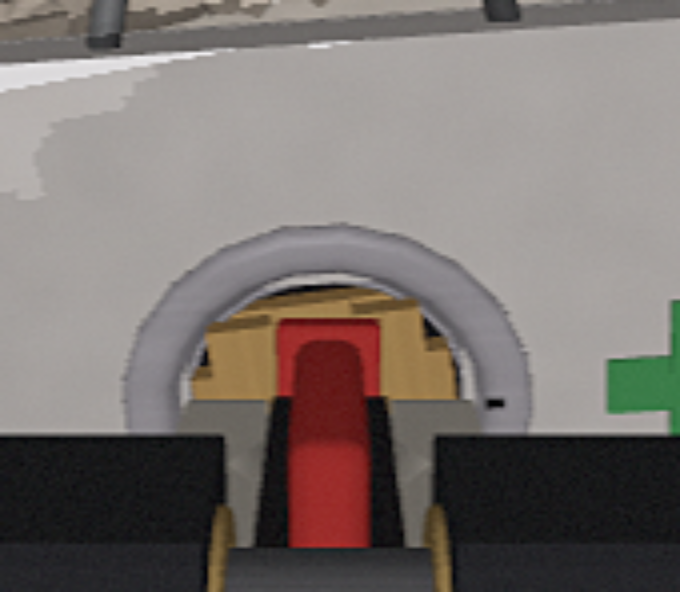

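The picture shows the shoulder on the face at crop (328,330), the plug turned with the key, and the key still gripped at 30 N. The turning moment has risen to 0.16 N m, so the lock is at its stop. Handing in.

```bash
python3 -c "
from h import *
print(ctrl.close_job())"
```

```text
the job is handed in; nothing more can be done
None
```

I handed the job in with the red key fully home in the lock, turned about 94° clockwise to its stop and still gripped at 30 N; the blue key, salt shaker, jam jar and tea light were not touched as far as I could tell, and no verdict came back.

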